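Park the captive lock screw of a swivel ski vise and swing the head round

TASK

Put the ski vise into free swivel and turn the work round for the painter: pull the black lock knob up against its spring, feel for its thread and screw it out anticlockwise, without forcing the thread, until the whole orange band shows and it stays up by itself. Then let go of it and swing the head slowly by its red handle, anticlockwise, round to the other stop. Leave the wet painting on the ski blank untouched and the pots and mug where they stand.

Things in the scene. Friction and masses are not known exactly. Their poses are not given: they have to be found in the camera images.
- vise: Grey cast base of the swivel ski vise, bolted to the bench. Origin: on the swivel axis at bench level; z up. The lock screw stands 105 mm from the swivel axis, along the base's +y. The grey post and bridge that carry it are 52 mm tall and 36 mm wide and reach out to 142 mm along +y.
- collar: Fixed brass threaded collar under the knob, 26 mm across, 25 mm tall, its top 77 mm above the bench. Origin: centre of its top face, on the screw's axis; z up. Inside, unseen, is a right-handed two-start thread: the screw rises 2.9 mm for each radian turned anticlockwise (seen from above). The thread must never carry more than about 25 N: do not heave on the knob or turn it hard against its top stop.
- lock_screw: Captive lock screw, held down by its spring: round knurled black knob, 32 mm across, 24 mm tall, on a steel shank with a 5 mm wide orange band, and a lock pin below. Origin: centre of the knob's underside, z up. It turns easily (0.05 N m) until on its thread. Pulling it up takes about 5 N at the start, 7 N at 11 mm and 9 N at the top, weight included. At rest its pin locks the head.
- knob (a point): Centre of the black knob, on the screw's axis, half-way up the knob (12 mm above its underside). Grasp it here, from above, at any yaw. The collar below is narrower than the knob; the bridge lies 26 mm under the knob at rest.
- screw_lift (a joint): How far the lock screw is drawn out, in m: 0 at rest (pin in the index disc, knob 1 mm over the collar), 0.0155 when the whole orange band shows above the collar, 0.0215 at its top stop. While kept pulled, 0.016 or more means that it is well caught; let go just as it catches, it may slip off the thread's start: then turn it back a little before pulling again.
- head: Swivelling head: aluminium index disc 236 mm across, its top 26 mm above the bench, a pedestal, and red jaws up to 76 mm above the bench. Origin: on the swivel axis, 18 mm above the bench; z up. It turns about z by a quarter turn between two stops.
- handle (a point): Point on the upright red handle of the head, a round plastic grip 22 mm across, 100 mm from the swivel axis; the grip's top lies 110 mm, its foot 55 mm and this point 88 mm above the bench. Grasp it here, from above; there are about 45 mm to the ski blank, 33 mm to the jaw. It travels anticlockwise on a circle about the swivel axis, from 135 to 45 degrees clockwise of the vise's +x.
- swivel (a joint): Turn of the head in rad: 0 at the start (locked by the pin), growing anticlockwise seen from above to 1.57 at the other stop. Friction about 0.16 N m: it stays where it is left.
- steel_cup: Bystander: steel cup, 76 mm across, 100 mm tall, empty; origin at the centre of its underside.
- paint_jar: Bystander: red paint jar with white lid, 64 mm across, 75 mm tall; origin at the centre of its underside.
- mug: Bystander: dark blue mug, 80 mm across, 85 mm tall; origin at the centre of its underside.
- collar_top (a point): Top centre of the collar. How the thread is met: the screw, pulled up about 10 to 14.5 mm, bears on the thread from below. Kept lightly pulled and turned anticlockwise it climbs 2.9 mm a radian and catches after 0.1 to 1.6 rad, at about 15 mm; pulled too little, it passes under the thread's start or knocks on it. Caught, it has about 1.5 mm of end play and when let go settles at 13 mm or more; uncaught, it drops to 0.
- ski_blank: Green ski-tip blank with a wet painting on it, clamped in the head, 82 mm wide and about 250 mm long. Its flat top lies 69 mm above the bench, its raised tip about 95 mm. Origin: on the swivel axis, 64 mm above the bench; x along the blank to its tip, 135 degrees clockwise of the knob at the start, z up. Not to be touched by the robot.

How it is judged (in metres and radians):
On the way:
1. the lock screw is driven out on its thread until the whole orange band shows (15.5 mm or more) and stays up by itself, let go, with the head still at its first stop (value of joint screw_lift above 0.0155 m and contact force between the fingers and lock_screw below 0.1 N and value of joint swivel below 0.1 rad), for 0.3 s.
At the end, for the whole second after the job is handed in: The lock screw stands drawn out on its thread with the whole orange band showing (at least 15.5 mm out), and the head rests within 0.07 rad (4 degrees) of its other stop (value of joint screw_lift above 0.0155 m and value of joint swivel above 1.5 rad and velocity of joint swivel between -0.05 and 0.05 rad/s); the robot touches nothing.
It fails at once if the thread is forced: more than 25 N between the lock screw and its collar (contact force between lock_screw and collar above 25 N).
It fails at once if the head is forced against the lock pin with more than 20 N (contact force between lock_screw and head above 20 N).
It fails at once if the robot touches the freshly painted ski blank with more than 0.5 N (contact force between any of the fingers, the arm and ski_blank above 0.5 N).
It fails at once if the head is whipped round faster than 1.5 rad/s (velocity of joint swivel above 1.5 rad/s).
It fails at once if the steel cup, the paint jar or the mug is moved by more than 20 mm (distance of any of steel_cup, paint_jar, mug from where it was at the start of the episode above 0.02 m).
It also fails if it takes over 72 s, if anything falls off the work surface, if the arm or the gripper's body presses on something with over 40 N, if the wrist force passes 120 N, or if a joint passes its speed limit or range.

ROBOT

A 7-joint arm with a two-finger parallel gripper is mounted at the origin on the work surface. World frame = base frame: x ahead of the robot, y to its left, z up, the work surface at z = 0. Lengths are in mm, angles in rad, forces in N, time in s.
With the tool pointing down it reaches from about 425 to 875 mm from the base axis. Payload 4.7 kg.
Tool frame: the origin (TCP) lies at the very end of the fingers, on their centre line; the grasp point (between the pads) lies 19 mm behind it; z points along the fingers, y is the line along which they close (so a half turn about z gives the same grasp; the last joint's range is limited). The gripper opens to 85 mm and grips with 20 to 120 N. Pads are 22 mm wide; open, the fingers measure 114 mm over their backs; the gripper's body (76 mm by 85 mm) begins 54 mm behind the grasp point. The pads swing forward as they close: fully open they stand 13 mm farther back than shut.
Start: joints at [1.337, 0.321, -0.07, 1.45, 0.023, 1.371, -0.057], TCP at [159.405, -630.17, 231.349] pointing down, gripper open.
Joint ranges: [-2.86, 2.86], [-0.3, 2.09], [-1.38, 1.24], [0.06, 2.45], [-1.56, 4.7], [0.09, 2.05], [-2.69, 2.69]. Speed limits (rad/s): [2.57, 2.57, 3.14, 3.14, 3.14, 3.14, 3.14].

INTERFACE

Orientations are given as a unit quaternion [x, y, z, w].
In Python, from plant import status, vision, order gives the robot as it stands.
- The arm moves only by the tool drive_tool, never from a script. Its arguments are lists of equal length, an entry for each row: "delta_pos": the shift along the tool's x, y, z in m, a list of three; "turn": the turn about the tool's z in rad; "grip": the finger opening in m, from 0 to 0.0854. A call has 1 to 8 rows; each row is the pose to reach, as a shift and turn from the pose commanded when the call began, along the tool's axes at that moment; what a row does not reach only later rows make up. A row lasts 1/12 s, in which the tool goes at most 41.7 mm and 7.16 degrees, less where a joint would pass 70% of its speed; a pose out of reach is approached as far as the arm can. A call with a gripper value outside its range is refused whole. The fingers move at their own pace and stop on an object; "newtons" is the grip in N (left out, the last holds). Time passes only in rows, so rows that repeat a pose let the fingers close. It gives the time, the measured TCP pose, the force, the opening and the grip force at its end, in the units of the state.
- status.get_obs(): the state, without advancing time (a new reading comes with each control period).
- vision.read_camera(name): name is "side" or "top" or "wrist"; returns (picture, depth): 384x512x3 uint8, red, green, blue; 384x512 float32, mm along the optical axis (not along the pixel's ray), 0 where there is no reading.
- vision.calibration(name): a dict with "fx", "fy", "cx", "cy" (pixels), "extrinsics" (4x4, takes a point from camera to world coordinates). Camera axes: x right, y down, z forward; pixel columns grow to the right and rows downward; lengths in mm; the calibration is good to about 2 mm. A picture is of the moment at which its call begins: read the wrist's pose just before it. calibration takes no time and is no camera call; for the wrist camera it gives the pose at the moment of the call.
- order.job_done(): hands the job in; it is judged then, once.
The state is a dict: "clock": time; "qpos": joint angles; "qvel": joint speeds; "joint_efforts": joint torques, N m; "eef_pos": TCP position; "tool_rot": TCP orientation; "wrist_force": force on the tool from outside, world axes, zero at the start; "torque": the same for the moment, N m; "opening": finger opening in mm; "gripper_force": force on a finger pad.
Only numpy, scipy, OpenCV 4.12 (cv2) and the standard library are available. Lean on these libraries where they do the work, as an engineer would, in place of code of your own. Each camera call takes 0.05 s, during which the arm holds its last target. There are 200 camera calls.

## Working session

There is one attempt and no reset: what is moved stays moved. The work goes in short steps, Python scripts to look and compute and a tool call to move; the robot and the scene stay as the last step left them, time stands still between calls to the robot, and variables do not carry over. Pictures are saved under pics/ and viewed, at most 10 in all, crops included, and the job is handed in when it is done.

Besides the shell and the picture viewer there is one more tool, called after ">>>" as a command line: name --pt "numbers of a row" for each row, then --argument value for the rest. drive_tool: Moves the arm, as the interface text tells. Its arguments: {"type":"object","properties":{"delta_pos":{"type":"array","items":{"type":"array","items":{"type":"number"}}},"turn":{"type":"array","items":{"type":"number"}},"grip":{"type":"array","items":{"type":"number"}},"newtons":{"type":"number"}},"required":["delta_pos","turn","grip"]}

```bash
ls; mkdir -p pics; python3 - <<'E'
from plant import status, vision
import cv2,numpy as np
o=status.get_obs(); print(o)
ims=[]
for n in ("side","top"):
    p,d=vision.read_camera(n); c=vision.calibration(n)
    np.savez(f"pics/{n}0.npz",p=p,d=d,K=[c["fx"],c["fy"],c["cx"],c["cy"]],E=c["extrinsics"])
    print(n,c)
    cv2.imwrite(f"pics/{n}0.png",cv2.resize(p[:,:,::-1],None,fx=1.5,fy=1.5))
E
```

```text
pics
{'clock': 0.0, 'qpos': array([ 1.33710867,  0.32181803, -0.0700921 ,  1.45175536,  0.02258785,
        1.37080529, -0.05691377]), 'qvel': array([-0.00091303,  0.00089029, -0.00128006, -0.00040556,  0.00072169,
        0.00090429, -0.00125757]), 'joint_efforts': array([-4.29455813e-04, -4.93575633e+01, -3.82092074e-01, -3.14332044e+01,
        1.28479977e-02,  1.14204828e-02,  7.44873603e-06]), 'eef_pos': array([ 159.23660341, -629.5966738 ,  230.18645797]), 'tool_rot': array([ 9.92333046e-01,  1.23588540e-01, -1.67593624e-04, -9.85333644e-04]), 'wrist_force': array([-0.61672584,  0.52031243,  0.032537  ]), 'torque': array([ 0.03218229,  0.01979737, -0.01974232]), 'gripper_force': 0.0, 'opening': 85.26338222025669}
side {'fx': 349.8670157362617, 'fy': 349.8670157362617, 'cx': 258.6554167135181, 'cy': 190.65127065516992, 'extrinsics': array([[-8.40913524e-01, -3.34106484e-01,  4.25719746e-01,
         1.17779813e+02],
       [-5.41169311e-01,  5.18478255e-01, -6.62054436e-01,
         6.61293218e+02],
       [ 4.70249179e-04, -7.87116990e-01, -6.16803553e-01,
         6.78710109e+02],
       [ 0.00000000e+00,  0.00000000e+00,  0.00000000e+00,
         1.00000000e+00]])}
top {'fx': 488.308380761573, 'fy': 488.308380761573, 'cx': 258.19806237832216, 'cy': 185.14318658840986, 'extrinsics': array([[-9.64884348e-03, -9.91687446e-01,  1.28307870e-01,
         3.72416171e+02],
       [-9.99913537e-01,  8.42227305e-03, -1.00987317e-02,
         3.53994025e+00],
       [ 8.93414156e-03, -1.28394217e-01, -9.91682967e-01,
         1.24795227e+03],
       [ 0.00000000e+00,  0.00000000e+00,  0.00000000e+00,
         1.00000000e+00]])}
```

View pics/top0.png

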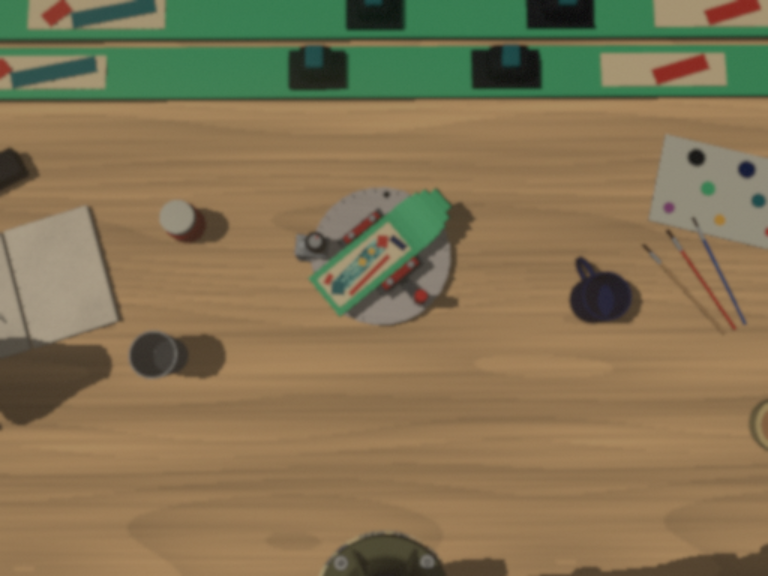

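View pics/side0.png

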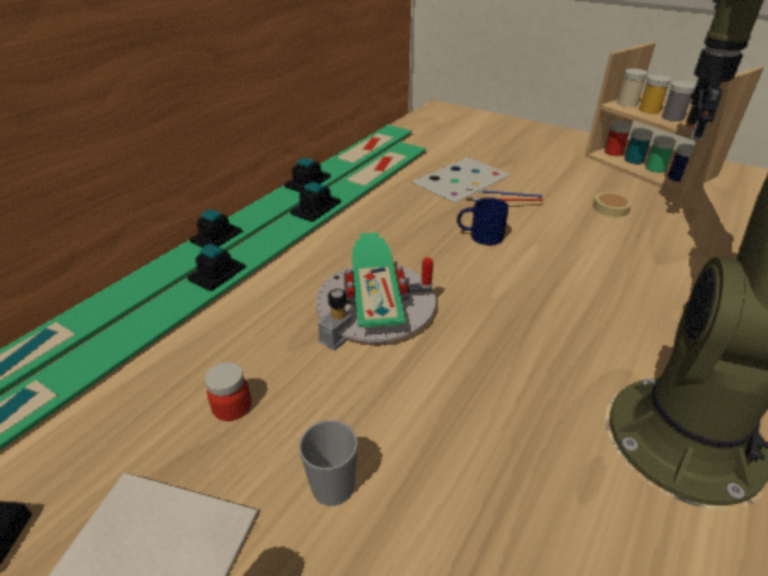

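The top view shows the black knob at about (211,161) in native pixels, the red handle at (281,197), the cup at (104,237), the jar at (120,146) and the mug at (400,198). In the side view the knob is at (225,199) and the handle at (285,178).

```bash
cat > h.py <<'E'
import numpy as np, cv2
def load(n):
    z=np.load(f"pics/{n}.npz"); return z["p"],z["d"],z["K"],z["E"]
def ray(K,E,u,v):
    d=E[:3,:3]@np.array([(u-K[2])/K[0],(v-K[3])/K[1],1]); return E[:3,3],d
def plane(K,E,u,v,z):
    o,d=ray(K,E,u,v); return o+d*(z-o[2])/d[2]
def cloud(d,K,E):
    v,u=np.indices(d.shape); P=np.stack([(u-K[2])/K[0]*d,(v-K[3])/K[1]*d,d],-1)@E[:3,:3].T+E[:3,3]
    P[d==0]=np.nan; return P
def blobs(m,box,minA=8):
    x0,y0,x1,y1=box; mm=np.zeros(m.shape,np.uint8); mm[y0:y1,x0:x1]=m[y0:y1,x0:x1]
    n,l,s,c=cv2.connectedComponentsWithStats(mm); return [(s[i],c[i],l==i) for i in range(1,n) if s[i][4]>=minA]
E
python3 - <<'E'
from h import *
boxes={"top":(190,115,320,225),"side":(200,150,300,240)}
crops=[]
for n in ("top","side"):
    p,d,K,E=load(n+"0"); P=cloud(d,K,E); hsv=cv2.cvtColor(p,cv2.COLOR_RGB2HSV)
    x0,y0,x1,y1=boxes[n]
    crops.append(cv2.resize(p[y0:y1,x0:x1,::-1],(395,335),interpolation=cv2.INTER_CUBIC))
    red=((hsv[...,0]<8)|(hsv[...,0]>172))&(hsv[...,1]>150)&(hsv[...,2]>60)
    blk=(hsv[...,2]<60)
    for nm,m in(("red",red),("blk",blk)):
        for s,c,l in blobs(m,boxes[n]): 
            q=P[l]; zt=np.nanpercentile(q[:,2],90); print(n,nm,s,c.round(1),np.nanmedian(q,0).round(),zt.round(1), plane(K,E,*c,{"red":108,"blk":100}[nm]).round(1))
cv2.imwrite("pics/c0.png",np.hstack(crops))
p,d,K,E=load("top0");P=cloud(d,K,E)
# disc: heights 20..30
m=(P[...,2]>18)&(P[...,2]<34); 
b=max(blobs(m,boxes["top"]),key=lambda t:t[0][4]); q=P[b[2]]
(cx,cy),r=cv2.minEnclosingCircle(q[:,:2].astype(np.float32)); print("disc",cx,cy,r,np.median(q[:,2]))
E
```

```text
top red [236 147  11  10  43] [240.9 151.3] [608.  33.  75.] 78.3 [601.3  32.3 108. ]
top red [252 158   6   6  27] [254.7 160.4] [586.  -1.  70.] 72.8 [ 5.791e+02 -4.000e-01  1.080e+02]
top red [235 175  20  20  20] [244.5 184.5] [527.  25.  70.] 72.0 [521.7  24.2 108. ]
top red [262 177  11  11  55] [266.8 181.9] [532. -30.  76.] 78.9 [527.5 -28.4 108. ]
top red [255 189   4   3   8] [256.2 190.1] [512.  -3.  76.] 78.3 [508.1  -3.4 108. ]
top red [277 193   8   8  47] [280.1 196.9] [491. -59. 109.] 111.9 [491.6 -59.1 108. ]
top blk [206 159  13  10  48] [213.8 164.4] [572.  95. 100.] 104.0 [571.8  97.1 100. ]
top blk [261 171  21  22  62] [271.5 183.5] [526. -40.  57.] 62.7 [524.6 -39.8 100. ]
side red [281 172   8  18 103] [284.4 180.3] [490. -53.  89.] 107.6 [477.2 -28.4 108. ]
side red [264 180   5   7  23] [266.  182.6] [537. -31.  75.] 76.2 [514.1   7.8 108. ]
side red [230 182   5   6  23] [232.3 184.7] [613.  29.  75.] 76.0 [585.5  65.4 108. ]
side red [243 182   7   4  18] [246.2 183.7] [587.  -0.  69.] 70.6 [556.7  41.4 108. ]
side red [255 186   7  19  37] [258.1 194.8] [529.  22.  69.] 70.3 [503.6  64.1 108. ]
side red [266 189   6   7  30] [268.4 191.8] [512.  -2.  70.] 75.2 [487.4  38.9 108. ]
side red [231 191   5   7  31] [233.1 194.2] [589.  59.  71.] 75.1 [559.7  97.5 108. ]
side red [245 207   4   4  10] [246.4 208.2] [525.  88.  70.] 70.6 [499.  124.7 108. ]
side blk [268 191  20  10  61] [275.5 194.4] [504. -36.  45.] 57.6 [470.9  29.6 100. ]
side blk [219 194  18  12 110] [226.1 200.6] [574. 116.  91.] 100.4 [565.5 120.9 100. ]
side blk [222 212  13  17  66] [226.5 219.9] [567. 122.  37.] 44.5 [520.5 179.  100. ]
disc 538.7724609375 -22.971900939941406 110.6570053100586 25.78759316183414
```

View pics/c0.png

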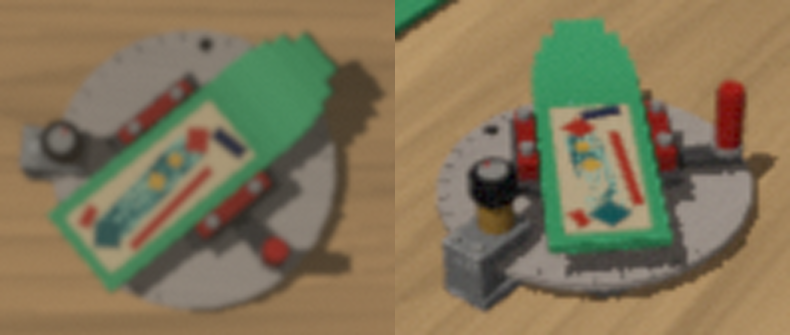

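The crop shows the knob with a grey cap at top-camera (210.4,161.3) and side-camera (224,195.7), sitting on the brass collar. The red handle stands clear at lower right.

```bash
python3 - <<'E'
from h import *
p,d,K,E=load("top0");P=cloud(d,K,E)
p2,d2,K2,E2=load("side0");P2=cloud(d2,K2,E2)
def tri(a,b):
    o1,r1=ray(K,E,*a);o2,r2=ray(K2,E2,*b)
    A=np.stack([r1,-r2],1);t=np.linalg.lstsq(A,o2-o1,rcond=None)[0];x,y=o1+t[0]*r1,o2+t[1]*r2
    return ((x+y)/2).round(1),np.linalg.norm(x-y).round(1)
print("knob tri",tri((210.4,161.3),(224,195.7)), "plane",plane(K,E,210.4,161.3,102).round(1),plane(K2,E2,224,195.7,102).round(1))
print("handle top plane",plane(K,E,280.1,196.9,110).round(1))
# knob points by depth
for nm,Q,box in(("t",P,(200,150,222,175)),("s",P2,(212,188,238,210))):
    m=(Q[...,2]>88)&(Q[...,2]<112)
    for s,c,l in blobs(m,box): q=Q[l];print(nm,s,c.round(1),np.median(q,0).round(1),q.min(0).round(1),q.max(0).round(1))
m=(P[...,2]>100)
for s,c,l in blobs(m,(270,185,292,206),4): q=P[l];print("handle",s,c,q.mean(0).round(1))
# disc edge: robust circle fit by disc top points, outermost radius per angle
m=(P[...,2]>21)&(P[...,2]<31); m[:, :200]=0; m[:110]=0;m[225:]=0;m[:,320:]=0
q=P[m][:,:2]; c=np.array([538,-12.])
for k in range(10):
    a=np.degrees(np.arctan2(*(q-c).T[::-1])); r=np.linalg.norm(q-c,axis=1)
    pts=np.array([q[(a>t)&(a<=t+6)][np.argmax(r[(a>t)&(a<=t+6)])] for t in range(-180,180,6) if ((a>t)&(a<=t+6)&(r>105)).any()])
    A=np.c_[2*pts,np.ones(len(pts))];s=np.linalg.lstsq(A,(pts**2).sum(1),rcond=None)[0]
    c=s[:2]; R=np.sqrt(s[2]+c@c)
print("disc",c,R,len(pts))
E
```

```text
knob tri (array([581. , 106.3,  99.2]), np.float64(3.8)) plane [578.9 105.  102. ] [580.6 109.6 102. ]
handle top plane [491.4 -59.1 110. ]
t [203 155  15  14 153] [210.1 161.3] [579.1 106.  101.8] [563.4  89.8  89.6] [594.4 123.1 108. ]
s [218 192  13  12 118] [224.2 197.5] [577.9 112.7 100.1] [565.4  94.3  88.4] [595.8 124.6 104.5]
handle [277 193   9   9  65] [280.81538462 197.        ] [491.4 -60.9 107.4]
disc [568.92844612   3.51608026] 117.63380476763356 45
```

```bash
cat > go.py <<'E'
# usage: go.py x y z [tool-y angle deg] : shift in tool axes (m) and turn (rad) to target
import sys, numpy as np
from scipy.spatial.transform import Rotation as R
from plant import status
o=status.get_obs(); Rm=R.from_quat(o["tool_rot"]).as_matrix()
a=[float(v) for v in sys.argv[1:]]
ya=np.degrees(np.arctan2(Rm[1,1],Rm[0,1]))
print("at",o["eef_pos"].round(1),"yang",ya.round(1),"F",o["wrist_force"].round(2),"tq",o["torque"].round(3),"q",o["qpos"].round(2),"t",round(o["clock"],2),"tilt",Rm[:,2].round(4))
if a:
    print("delta",(Rm.T@(np.array(a[:3])-o["eef_pos"])/1000).round(4))
if len(a)>3: print("turn",round(-np.radians((a[3]-ya+180)%360-180),3))
E
python3 go.py 560 -300 231; python3 go.py 579 106 190 -39
```

```text
at [ 159.3 -629.7  230.3] yang -75.8 F [-0.18  0.22 -0.79] tq [ 0.045 -0.001 -0.026] q [ 1.34  0.32 -0.07  1.45  0.02  1.37 -0.06] t 0.1 tilt [-5.0e-04  1.7e-03 -1.0e+00]
delta [ 4.694e-01 -2.213e-01 -3.000e-04]
at [ 159.3 -629.7  230.3] yang -75.8 F [-0.18  0.22 -0.79] tq [ 0.045 -0.001 -0.026] q [ 1.34  0.32 -0.07  1.45  0.02  1.37 -0.06] t 0.1 tilt [-5.0e-04  1.7e-03 -1.0e+00]
delta [ 0.5874 -0.6102  0.0413]
turn -0.642
```

>>> drive_tool --pt "0.035 -0.02 0" --pt "0.075 -0.037 0" --pt "0.11 -0.055 0" --pt "0.15 -0.073 0" --pt "0.19 -0.09 0" --pt "0.23 -0.11 0" --pt "0.27 -0.128 0" --pt "0.31 -0.146 0" --turn '[-0.05,-0.1,-0.15,-0.2,-0.25,-0.3,-0.35,-0.4]' --grip '[0.06,0.06,0.06,0.06,0.06,0.06,0.06,0.06]' --newtons 30

```text
clock: 0.77
eef_pos: [416.2, -418.0, 231.1]
tool_rot: [0.948, 0.319, -0.0, -0.0]
wrist_force: [-0.4, -1.1, -0.8]
opening: 60.2
gripper_force: 0.0
```

```bash
python3 go.py 575 -100 225 -39;python3 go.py 579 106 190 -39
```

```text
at [ 416.2 -418.   231.1] yang -52.8 F [-0.43 -1.12 -0.77] tq [ 0.021 -0.007  0.016] q [ 1.01  0.21 -0.31  1.6   0.07  1.34 -0.23] t 0.77 tilt [-4.e-04  1.e-04 -1.e+00]
delta [ 0.3189 -0.157   0.006 ]
turn -0.24
at [ 416.2 -418.   231.1] yang -52.8 F [-0.43 -1.12 -0.77] tq [ 0.021 -0.007  0.016] q [ 1.01  0.21 -0.31  1.6   0.07  1.34 -0.23] t 0.77 tilt [-4.e-04  1.e-04 -1.e+00]
delta [ 0.4468 -0.3186  0.0411]
turn -0.24
```

>>> drive_tool --pt "0.035 -0.015 0" --pt "0.075 -0.035 0" --pt "0.115 -0.055 0" --pt "0.155 -0.075 0" --pt "0.195 -0.095 0" --pt "0.235 -0.115 0" --pt "0.275 -0.135 0" --pt "0.315 -0.155 0" --turn '[-0.03,-0.06,-0.09,-0.12,-0.15,-0.18,-0.21,-0.24]' --grip '[0.06,0.06,0.06,0.06,0.06,0.06,0.06,0.06]'

```text
clock: 1.43
eef_pos: [563.6, -123.3, 231.1]
tool_rot: [0.903, 0.43, -0.0, 0.0]
wrist_force: [1.4, 0.1, -0.9]
opening: 60.0
gripper_force: 0.0
```

```bash
python3 go.py 579 106 190 -39
```

```text
at [ 563.6 -123.3  231.1] yang -39.1 F [ 1.42  0.13 -0.87] tq [-0.01  -0.025 -0.065] q [ 0.66  0.21 -0.56  1.62  0.11  1.34 -0.6 ] t 1.43 tilt [-4.e-04 -3.e-04 -1.e+00]
delta [ 0.1878 -0.1326  0.041 ]
turn -0.001
```

>>> drive_tool --pt "0.03 -0.02 0" --pt "0.06 -0.042 0" --pt "0.09 -0.064 0.01" --pt "0.12 -0.085 0.02" --pt "0.15 -0.106 0.03" --pt "0.165 -0.118 0.035" --pt "0.17 -0.121 0.035" --pt "0.17 -0.121 0.035" --turn '[0,0,0,0,0,0,0,0]' --grip '[0.06,0.06,0.06,0.06,0.06,0.06,0.06,0.06]'

```text
clock: 2.1
eef_pos: [576.2, 85.2, 195.8]
tool_rot: [0.902, 0.431, -0.0, -0.0]
wrist_force: [0.2, -0.5, 0.9]
opening: 60.0
gripper_force: 0.0
```

```bash
python3 go.py 579 106 190 -39; python3 - <<'E'
from plant import vision
import numpy as np,cv2
c=vision.calibration("wrist"); p,d=vision.read_camera("wrist")
np.savez("pics/wrist1.npz",p=p,d=d,K=[c["fx"],c["fy"],c["cx"],c["cy"]],E=c["extrinsics"])
cv2.imwrite("pics/w1.png",p[:,:,::-1])
E
```

```text
at [576.2  85.2 195.8] yang -38.9 F [ 0.17 -0.49  0.86] tq [-0.018  0.019  0.008] q [ 0.39  0.26 -0.68  1.65  0.17  1.29 -1.  ] t 2.1 tilt [-1.2e-03  5.0e-04 -1.0e+00]
delta [ 0.018  -0.0109  0.0058]
turn 0.002
```

View pics/w1.png

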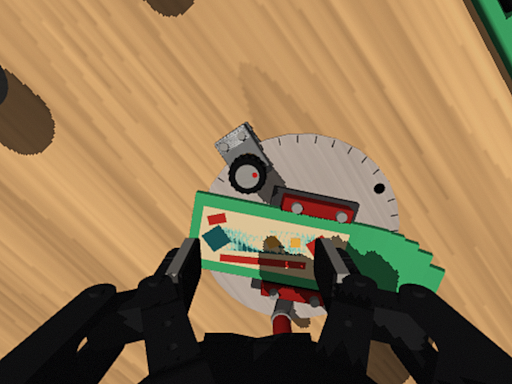

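The wrist view shows the knob as a black ring centred at about (248,174), with the jaw to its right near (317,205) and the blank edge below it. The red handle is at (282,325).

```bash
python3 - <<'E'
from h import *
p,d,K,E=load("wrist1");P=cloud(d,K,E);hsv=cv2.cvtColor(p,cv2.COLOR_RGB2HSV)
print(plane(K,E,248,174,102).round(1))
m=(P[...,2]>86)
for s,c,l in blobs(m,(215,140,280,210),20):
    q=P[l];print("knob",s,c.round(1),np.median(q,0).round(1)); t=q[q[:,2]>np.percentile(q[:,2],40)]; (cx,cy),r=cv2.minEnclosingCircle(q[:,:2].astype(np.float32)); print(cx,cy,r,np.percentile(q[:,2],[5,50,95]).round(1))
b=hsv[...,2]<55
for s,c,l in blobs(b,(222,148,274,200),20):
    cn=max(cv2.findContours(l.astype(np.uint8),0,2)[0],key=cv2.contourArea);(u,v),r=cv2.minEnclosingCircle(cn);print("blk",s,u,v,r,plane(K,E,u,v,102).round(1))
red=((hsv[...,0]<8)|(hsv[...,0]>172))&(hsv[...,1]>150)
for s,c,l in blobs(red,(265,180,370,230),60):
    q=P[l];print("jaw",s,q.min(0).round(),q.max(0).round())
    C=np.array([568.3,1.6]);u=np.array([.63,-.777]);w=np.array([.777,.63]);r=q[:,:2]-C;print((r@u).min(),(r@u).max(),(r@w).min(),(r@w).max())
for s,c,l in blobs(P[...,2]>100,(255,300,310,345),20):
    q=P[l];print("handle",s,np.median(q,0).round(1))
E
python3 go.py 579 106 100 -39
```

```text
[583.5 107.3 102. ]
knob [ 228  154   39   41 1200] [247.6 174.4] [583.  107.3 102.3]
581.6820068359375 106.17759704589844 16.719202041625977 [ 95.5 102.3 103.8]
blk [228 148  45  46 812] 249.0 169.0 24.69827651977539 [586.8 110.1 102. ]
blk [270 188   4  12  21] 271.5 193.5 5.700977325439453 [588.3  81.6 102. ]
jaw [ 281  193   73   30 1003] [nan nan nan] [nan nan nan]
nan nan nan nan
handle [255 333  55  12 572] [588.8  88.4 271.2]
at [576.8  82.7 196.1] yang -39.1 F [-0.35 -0.56  0.45] tq [ 0.02   0.006 -0.004] q [ 0.39  0.26 -0.68  1.65  0.17  1.29 -1.  ] t 2.15 tilt [-5.e-04 -8.e-04 -1.e+00]
delta [ 0.0196 -0.013   0.0961]
turn -0.002
```

>>> drive_tool --pt "0.005 -0.004 0.01" --pt "0.01 -0.007 0.02" --pt "0.015 -0.01 0.03" --pt "0.02 -0.013 0.04" --pt "0.022 -0.015 0.045" --pt "0.022 -0.015 0.045" --pt "0.022 -0.015 0.045" --turn '[0,0,0,0,0,0,0]' --grip '[0.06,0.06,0.06,0.06,0.06,0.06,0.06]'

```text
clock: 2.73
eef_pos: [578.7, 109.7, 150.7]
tool_rot: [0.903, 0.43, -0.0, -0.0]
wrist_force: [-0.0, 0.1, -0.3]
opening: 60.0
gripper_force: 0.0
```

```bash
cat > look.py <<'E'
import sys
from plant import vision
from h import *
n=sys.argv[1]
c=vision.calibration("wrist"); p,d=vision.read_camera("wrist")
np.savez(f"pics/{n}.npz",p=p,d=d,K=[c["fx"],c["fy"],c["cx"],c["cy"]],E=c["extrinsics"])
cv2.imwrite(f"pics/{n}.png",p[:,:,::-1])
E
python3 look.py w2; python3 go.py 582 106.5 75 -39; python3 - <<'E'
from h import *
p,d,K,E=load("w2");P=cloud(d,K,E);hsv=cv2.cvtColor(p,cv2.COLOR_RGB2HSV)
m=(P[...,2]>92)&(P[...,2]<108)&(np.hypot(P[...,0]-582,P[...,1]-106)<30)
for s,c,l in blobs(m,(0,0,512,384),100):
    q=P[l];(cx,cy),r=cv2.minEnclosingCircle(q[q[:,2]>100][:,:2].astype(np.float32));print(s,c.round(1),cx,cy,r,np.percentile(q[:,2],[5,50,95]).round(1))
red=((hsv[...,0]<8)|(hsv[...,0]>172))&(hsv[...,1]>150)&(P[...,2]>60)&(P[...,2]<85)
C=np.array([570.,2]);u=np.array([.63,-.777]);w=np.array([.777,.63])
for s,c,l in blobs(red,(0,0,512,384),100):
    q=P[l];r=q[:,:2]-C;print("jaw",s,c.round(),np.percentile(r@u,[1,99]).round(1),np.percentile(r@w,[1,99]).round(1))
E
```

```text
at [579.2 109.5 151.3] yang -39.1 F [ 0.23 -0.43  0.74] tq [ 0.009 -0.022  0.052] q [ 0.34  0.32 -0.68  1.69  0.21  1.21 -1.07] t 2.78 tilt [ 0.e+00 -2.e-04 -1.e+00]
delta [-0.0005  0.0041  0.0763]
turn -0.002
[ 242  193   46   46 1614] [264.1 215.8] 582.0524291992188 106.20472717285156 16.48435401916504 [ 96.4 102.2 103.7]
jaw [ 299  230   86   35 1096] [342. 245.] [-34.4  33.6] [44.3 57. ]
jaw [215 254  22  13 203] [226. 260.] [-103.4  -85.9] [12.6 25.3]
jaw [230 299  97  16 701] [278. 306.] [-83.    3.5] [-25.5 -11.4]
```

View pics/w2.png

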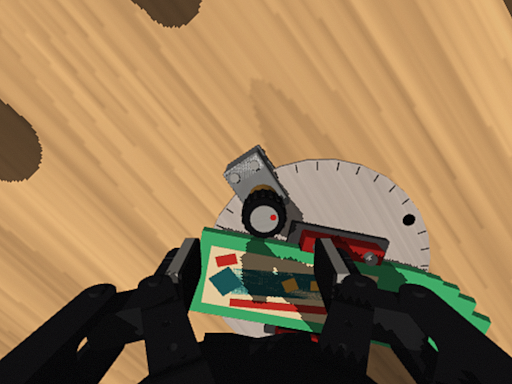

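The knob is at about (264,216), centred at world (582,106), and sits between finger columns with the jaw clear to the right. I descend over it.

>>> drive_tool --pt "0 0.002 0.01" --pt "0 0.004 0.02" --pt "0 0.004 0.03" --pt "0 0.004 0.042" --pt "0 0.004 0.054" --pt "0 0.004 0.066" --pt "0 0.004 0.077" --pt "0 0.004 0.079" --turn '[0,0,0,0,0,0,0,0]' --grip '[0.06,0.06,0.06,0.06,0.06,0.06,0.06,0.06]'

```text
clock: 3.45
eef_pos: [580.4, 106.7, 69.4]
tool_rot: [0.903, 0.43, -0.002, -0.001]
wrist_force: [-0.4, -0.8, 0.4]
opening: 59.9
gripper_force: 0.0
```

```bash
python3 go.py 582 106.2 72 -39
```

```text
at [580.4 106.7  69.4] yang -39.1 F [-0.42 -0.83  0.43] tq [-0.022  0.022  0.007] q [ 0.31  0.41 -0.65  1.76  0.27  1.07 -1.12] t 3.45 tilt [-4.2e-03 -4.0e-04 -1.0e+00]
delta [ 0.0006  0.0016 -0.0026]
turn -0.002
```

>>> drive_tool --pt "0.0005 0.0015 -0.001" --pt "0.0005 0.0015 -0.001" --pt "0.0005 0.0015 -0.001" --turn '[0,0,0]' --grip '[0.045,0.04,0.036]' --newtons 20

```text
clock: 3.7
eef_pos: [584.4, 106.7, 74.1]
tool_rot: [0.903, 0.429, 0.001, 0.0]
wrist_force: [0.1, -1.0, 0.4]
opening: 35.9
gripper_force: 0.0
```

```bash
python3 go.py 582 106.2 72 -39
```

```text
at [584.4 106.7  74.1] yang -39.1 F [ 0.12 -1.01  0.42] tq [-0.043 -0.02   0.016] q [ 0.31  0.4  -0.65  1.75  0.27  1.08 -1.11] t 3.7 tilt [ 1.5e-03  2.0e-04 -1.0e+00]
delta [-0.0019 -0.0015  0.0021]
turn -0.002
```

>>> drive_tool --pt "0 0 0" --pt "0 0 0" --pt "0 0 0" --pt "0 0 0" --turn '[0,0,0,0]' --grip '[0.036,0.036,0.036,0.036]'

```text
clock: 4.03
eef_pos: [583.8, 106.5, 73.6]
tool_rot: [0.903, 0.429, 0.0, 0.0]
wrist_force: [-1.1, -0.1, -0.4]
opening: 35.6
gripper_force: 0.0
```

```bash
python3 go.py 582 106.2 72 -39
```

```text
at [583.8 106.5  73.6] yang -39.1 F [-1.07 -0.08 -0.41] tq [ 0.025  0.002 -0.032] q [ 0.31  0.4  -0.65  1.75  0.27  1.08 -1.11] t 4.03 tilt [ 5.e-04 -1.e-04 -1.e+00]
delta [-0.0013 -0.0012  0.0016]
turn -0.002
```

>>> drive_tool --pt "-0.001 -0.001 0.001" --pt "-0.001 -0.001 0.001" --pt "-0.001 -0.001 0.001" --pt "-0.001 -0.001 0.001" --pt "-0.001 -0.001 0.001" --pt "-0.001 -0.001 0.001" --turn '[0,0,0,0,0,0]' --grip '[0.036,0.036,0.034,0.03,0.028,0.028]' --newtons 25

```text
clock: 4.53
eef_pos: [582.1, 106.2, 72.3]
tool_rot: [0.903, 0.429, -0.0, 0.0]
wrist_force: [-1.1, -0.7, 0.7]
opening: 31.5
gripper_force: 24.8
```

```bash
python3 go.py 582 106.2 72 -39
```

```text
at [582.1 106.2  72.3] yang -39.1 F [-1.15 -0.69  0.7 ] tq [-0.092  0.12  -0.01 ] q [ 0.31  0.4  -0.65  1.76  0.27  1.07 -1.11] t 4.53 tilt [-3.e-04 -3.e-04 -1.e+00]
delta [-0.0001 -0.      0.0003]
turn -0.002
```

>>> drive_tool --pt "0 0 -0.0015" --pt "0 0 -0.003" --pt "0 0 -0.0045" --pt "0 0 -0.006" --pt "0 0 -0.0075" --pt "0 0 -0.009" --pt "0 0 -0.009" --pt "0 0 -0.009" --turn '[0,0,0,0,0,0,0,0]' --grip '[0.028,0.028,0.028,0.028,0.028,0.028,0.028,0.028]'

```text
clock: 5.2
eef_pos: [582.1, 106.2, 81.2]
tool_rot: [0.903, 0.429, -0.0, 0.0]
wrist_force: [1.2, -0.2, -6.2]
opening: 31.4
gripper_force: 25.4
```

```bash
python3 go.py 582 106.2 84
```

```text
at [582.1 106.2  81.2] yang -39.1 F [ 1.22 -0.22 -6.21] tq [ 0.035 -0.356 -0.04 ] q [ 0.32  0.39 -0.66  1.75  0.27  1.09 -1.11] t 5.2 tilt [-2.e-04 -2.e-04 -1.e+00]
delta [-0.0001 -0.     -0.0028]
```

>>> drive_tool --pt "0 0 -0.0005" --pt "0 0 -0.001" --pt "0 0 -0.0015" --pt "0 0 -0.002" --pt "0 0 -0.002" --turn '[0,0,0,0,0]' --grip '[0.028,0.028,0.028,0.028,0.028]'

```text
clock: 5.62
eef_pos: [582.0, 106.3, 83.3]
tool_rot: [0.903, 0.429, -0.0, 0.0]
wrist_force: [1.3, -0.3, -6.6]
opening: 31.3
gripper_force: 25.4
```

>>> drive_tool --pt "0 0 -0.0005" --pt "0 0 -0.001" --pt "0 0 -0.001" --turn '[0,0,0]' --grip '[0.028,0.028,0.028]'

```text
clock: 5.87
eef_pos: [582.0, 106.3, 84.3]
tool_rot: [0.903, 0.429, -0.0, 0.0]
wrist_force: [0.8, -0.1, -7.5]
opening: 31.0
gripper_force: 25.4
```

>>> drive_tool --pt "0 0 -0.0005" --pt "0 0 -0.0005" --pt "0 0 -0.0005" --turn '[0,0,0]' --grip '[0.028,0.028,0.028]'

```text
clock: 6.12
eef_pos: [582.1, 106.3, 84.7]
tool_rot: [0.903, 0.429, -0.0, 0.0]
wrist_force: [0.4, 0.2, -6.7]
opening: 31.3
gripper_force: 25.4
```

>>> drive_tool --pt "0 0 -0.0005" --pt "0 0 -0.0005" --pt "0 0 -0.0005" --turn '[0,0,0]' --grip '[0.028,0.028,0.028]'

```text
clock: 6.37
eef_pos: [582.1, 106.3, 85.2]
tool_rot: [0.903, 0.429, -0.0, 0.0]
wrist_force: [1.1, -0.7, -7.5]
opening: 31.3
gripper_force: 25.4
```

>>> drive_tool --pt "0 0 -0.0005" --pt "0 0 -0.0005" --pt "0 0 -0.0005" --turn '[0,0,0]' --grip '[0.028,0.028,0.028]'

```text
clock: 6.62
eef_pos: [582.1, 106.3, 85.7]
tool_rot: [0.903, 0.429, -0.0, 0.0]
wrist_force: [2.2, 0.7, -7.4]
opening: 30.7
gripper_force: 25.4
```

>>> drive_tool --pt "0 0 -0.0005" --pt "0 0 -0.0005" --pt "0 0 -0.0005" --turn '[0,0,0]' --grip '[0.028,0.028,0.028]'

```text
clock: 6.87
eef_pos: [582.1, 106.3, 86.3]
tool_rot: [0.903, 0.429, -0.0, 0.0]
wrist_force: [1.1, -0.3, -8.1]
opening: 31.5
gripper_force: 25.4
```

>>> drive_tool --pt "0 0 -0.0005" --pt "0 0 -0.0005" --pt "0 0 -0.0005" --turn '[0,0,0]' --grip '[0.028,0.028,0.028]'

```text
clock: 7.12
eef_pos: [582.1, 106.3, 86.6]
tool_rot: [0.903, 0.429, -0.0, 0.0]
wrist_force: [1.1, 0.0, -8.9]
opening: 31.2
gripper_force: 25.6
```

```bash
for i in 1 2 3; do python3 go.py; done; python3 look.py w3; python3 go.py
```

```text
at [582.1 106.3  86.6] yang -39.1 F [ 1.1   0.02 -8.94] tq [-0.072 -0.223  0.001] q [ 0.32  0.39 -0.66  1.75  0.26  1.1  -1.1 ] t 7.12 tilt [-3.e-04 -2.e-04 -1.e+00]
at [582.1 106.3  86.6] yang -39.1 F [ 1.1   0.02 -8.94] tq [-0.072 -0.223  0.001] q [ 0.32  0.39 -0.66  1.75  0.26  1.1  -1.1 ] t 7.12 tilt [-3.e-04 -2.e-04 -1.e+00]
at [582.1 106.3  86.6] yang -39.1 F [ 1.1   0.02 -8.94] tq [-0.072 -0.223  0.001] q [ 0.32  0.39 -0.66  1.75  0.26  1.1  -1.1 ] t 7.12 tilt [-3.e-04 -2.e-04 -1.e+00]
at [582.1 106.2  86.6] yang -39.1 F [ 1.39 -0.58 -8.81] tq [-0.097 -0.202 -0.016] q [ 0.32  0.39 -0.66  1.75  0.26  1.1  -1.1 ] t 7.17 tilt [-3.e-04 -2.e-04 -1.e+00]
```

>>> drive_tool --pt "0 0 -0.0005" --pt "0 0 -0.0008" --pt "0 0 -0.0011" --pt "0 0 -0.0011" --turn '[0,-0.1,-0.2,-0.2]' --grip '[0.028,0.028,0.028,0.028]'

```text
clock: 7.5
eef_pos: [582.0, 106.3, 87.5]
tool_rot: [0.855, 0.519, -0.0, -0.0]
wrist_force: [1.3, -0.0, -10.4]
opening: 31.2
gripper_force: 26.1
```

```bash
python3 go.py
```

```text
at [582.  106.3  87.5] yang -27.5 F [  1.34  -0.04 -10.43] tq [ 0.01  -0.37   0.063] q [ 0.35  0.39 -0.69  1.75  0.28  1.1  -0.91] t 7.5 tilt [-5.e-04  1.e-04 -1.e+00]
```

>>> drive_tool --pt "0 0 -0.0003" --pt "0 0 -0.0006" --pt "0 0 -0.0009" --pt "0 0 -0.0012" --pt "0 0 -0.0012" --turn '[-0.1,-0.2,-0.3,-0.4,-0.4]' --grip '[0.028,0.028,0.028,0.028,0.028]'

```text
clock: 7.92
eef_pos: [581.9, 106.3, 88.7]
tool_rot: [0.736, 0.677, -0.0, -0.0]
wrist_force: [1.0, 0.2, -11.3]
opening: 31.3
gripper_force: 26.0
```

```bash
python3 go.py
```

```text
at [581.9 106.3  88.7] yang -4.8 F [  1.01   0.22 -11.33] tq [ 0.043 -0.288  0.046] q [ 0.4   0.41 -0.77  1.74  0.31  1.11 -0.54] t 7.92 tilt [-8.e-04  3.e-04 -1.e+00]
```

>>> drive_tool --pt "0 0 -0.0003" --pt "0 0 -0.0006" --pt "0 0 -0.0009" --pt "0 0 -0.0011" --pt "0 0 -0.0014" --pt "0 0 -0.0017" --pt "0 0 -0.002" --pt "0 0 -0.002" --turn '[-0.1,-0.2,-0.3,-0.4,-0.5,-0.6,-0.7,-0.7]' --grip '[0.028,0.028,0.028,0.028,0.028,0.028,0.028,0.028]'

```text
clock: 8.58
eef_pos: [581.7, 106.3, 90.6]
tool_rot: [0.46, 0.888, -0.0, -0.001]
wrist_force: [0.5, 0.2, -10.9]
opening: 31.3
gripper_force: 26.1
```

```bash
python3 go.py
```

```text
at [581.7 106.3  90.6] yang 35.2 F [  0.52   0.2  -10.91] tq [ 0.11  -0.083  0.012] q [ 0.5   0.46 -0.9   1.74  0.39  1.14  0.1 ] t 8.58 tilt [-1.4e-03  1.0e-04 -1.0e+00]
```

>>> drive_tool --pt "0 0 -0.0003" --pt "0 0 -0.0006" --pt "0 0 -0.0008" --pt "0 0 -0.0008" --turn '[-0.1,-0.2,-0.3,-0.3]' --grip '[0.028,0.028,0.028,0.028]'

```text
clock: 8.92
eef_pos: [581.6, 106.2, 91.5]
tool_rot: [0.323, 0.947, -0.0, -0.001]
wrist_force: [1.1, 0.9, -10.5]
opening: 31.2
gripper_force: 26.1
```

>>> drive_tool --pt "0 0 0.0004" --pt "0 0 0.0008" --pt "0 0 0.0012" --pt "0 0 0.0012" --turn '[0,0,0,0]' --grip '[0.028,0.028,0.028,0.028]'

```text
clock: 9.25
eef_pos: [581.6, 106.2, 90.6]
tool_rot: [0.322, 0.947, -0.001, -0.0]
wrist_force: [-1.9, -0.2, -7.8]
opening: 31.2
gripper_force: 26.3
```

>>> drive_tool --pt "0 0 0.0004" --pt "0 0 0.0008" --pt "0 0 0.0008" --turn '[0,0,0]' --grip '[0.028,0.028,0.028]'

```text
clock: 9.5
eef_pos: [581.7, 106.2, 89.7]
tool_rot: [0.321, 0.947, -0.0, -0.0]
wrist_force: [-2.4, 0.3, -7.8]
opening: 31.4
gripper_force: 26.3
```

```bash
python3 go.py
```

```text
at [581.7 106.2  89.7] yang 52.5 F [-2.39  0.25 -7.77] tq [-0.187  0.733 -0.037] q [ 0.54  0.48 -0.96  1.74  0.43  1.15  0.38] t 9.5 tilt [-1.2e-03 -5.0e-04 -1.0e+00]
```

>>> drive_tool --pt "0 0 0.0003" --pt "0 0 0.0006" --pt "0 0 0.0006" --turn '[0,0,0]' --grip '[0.028,0.028,0.028]'

```text
clock: 9.75
eef_pos: [581.7, 106.2, 89.2]
tool_rot: [0.321, 0.947, -0.0, -0.0]
wrist_force: [-4.6, -0.6, -6.8]
opening: 31.2
gripper_force: 26.4
```

```bash
python3 go.py
```

```text
at [581.7 106.2  89.2] yang 52.5 F [-4.64 -0.59 -6.84] tq [-0.179  1.068 -0.028] q [ 0.54  0.48 -0.96  1.74  0.43  1.15  0.38] t 9.75 tilt [-1.2e-03 -5.0e-04 -1.0e+00]
```

>>> drive_tool --pt "0 0 -0.0006" --pt "0 0 -0.0008" --pt "0 0 -0.0011" --pt "0 0 -0.0014" --pt "0 0 -0.0014" --pt "0 0 -0.0014" --turn '[-0.05,-0.15,-0.25,-0.35,-0.35,-0.35]' --grip '[0.028,0.028,0.028,0.028,0.028,0.028]'

```text
clock: 10.25
eef_pos: [581.6, 106.1, 90.4]
tool_rot: [0.152, 0.988, -0.0, -0.001]
wrist_force: [-5.3, -1.1, -7.3]
opening: 30.7
gripper_force: 26.4
```

```bash
python3 go.py
```

```text
at [581.6 106.1  90.4] yang 72.5 F [-5.31 -1.11 -7.26] tq [-0.157  1.075  0.033] q [ 0.59  0.51 -1.03  1.74  0.47  1.17  0.69] t 10.25 tilt [-1.6e-03 -1.0e-04 -1.0e+00]
```

>>> drive_tool --pt "0 0 0.0005" --pt "0 0 0.001" --pt "0 0 0.001" --pt "0 0 0.001" --pt "0 0 0.001" --pt "0 0 0.001" --turn '[0,0,0,0,0,0]' --grip '[0.028,0.028,0.028,0.036,0.044,0.052]'

```text
clock: 10.75
eef_pos: [584.7, 107.0, 91.6]
tool_rot: [0.152, 0.988, 0.001, 0.003]
wrist_force: [-0.2, -0.4, 0.1]
opening: 51.5
gripper_force: 0.0
```

>>> drive_tool --pt "0 0 -0.01" --pt "0 0 -0.03" --pt "0 0 -0.05" --pt "0 0 -0.07" --pt "0 0 -0.07" --pt "0 0 -0.07" --turn '[0,0,0,0,0,0]' --grip '[0.055,0.055,0.055,0.055,0.055,0.055]'

```text
clock: 11.25
eef_pos: [583.8, 106.9, 162.1]
tool_rot: [0.152, 0.988, 0.001, 0.002]
wrist_force: [-0.5, -0.5, -0.3]
opening: 54.7
gripper_force: 0.0
```

```bash
python3 look.py w4; python3 go.py; python3 - <<'E'
from h import *
from plant import vision
for n in("top","side"):
    p,d=vision.read_camera(n); c=vision.calibration(n)
    np.savez(f"pics/{n}1.npz",p=p,d=d,K=[c["fx"],c["fy"],c["cx"],c["cy"]],E=c["extrinsics"])
p,d,K,E=load("w4");P=cloud(d,K,E)
m=(P[...,2]>92)&(P[...,2]<130)&(np.hypot(P[...,0]-582,P[...,1]-106)<30)
for s,c,l in blobs(m,(0,0,512,384),100): print(s,np.median(P[l],0).round(1))
p0=load("side0")[0];p1=load("side1")[0]
a=[cv2.resize(q[150:240,200:300,::-1],(395,355),interpolation=cv2.INTER_CUBIC) for q in(p0,p1)]
cv2.imwrite("pics/c1.png",np.hstack(a))
for k in("side0","side1"):
    p,d,K,E=load(k);P=cloud(d,K,E);q=P[185:205,215:235].reshape(-1,3);q=q[np.hypot(q[:,0]-581,q[:,1]-106)<22];print(k,np.percentile(q[:,2],[90,97]))
E
```

```text
at [582.9 106.5 160.7] yang 72.6 F [-0.14 -0.86 -0.5 ] tq [-0.005  0.038  0.045] q [ 0.63  0.44 -1.08  1.66  0.41  1.28  0.74] t 11.3 tilt [ 2.2e-03 -1.0e-04 -1.0e+00]
[ 232  187   48   52 1887] [578.4 107.8 119.2]
side0 [102.30202844 103.18207427]
side1 [119.13549848 120.06705908]
```

View pics/c1.png

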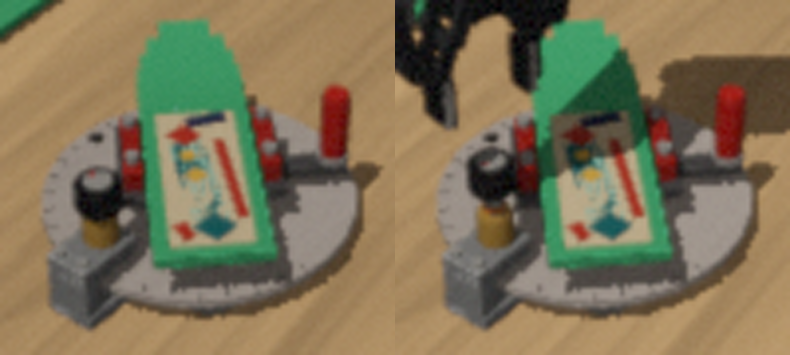

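The right crop shows the knob standing up by itself with the orange band visible above the collar. Measured rise is about 16.9 mm, so the lock is out. Next is the handle.

```bash
python3 go.py 491.5 -60 165 -51.5
```

```text
at [582.  106.1 159.2] yang 72.6 F [ 0.35 -0.27 -0.6 ] tq [ 0.     0.032 -0.025] q [ 0.63  0.44 -1.08  1.67  0.41  1.28  0.74] t 11.4 tilt [-5.e-04 -3.e-04 -1.e+00]
delta [ 0.0366 -0.1856 -0.0057]
turn 2.166
```

>>> drive_tool --pt "0 0 -0.015" --pt "0 -0.01 -0.03" --pt "0.005 -0.035 -0.03" --pt "0.012 -0.065 -0.03" --pt "0.018 -0.095 -0.03" --pt "0.025 -0.125 -0.03" --pt "0.032 -0.155 -0.03" --pt "0.036 -0.18 -0.03" --turn '[0.11,0.22,0.33,0.44,0.55,0.66,0.77,0.88]' --grip '[0.06,0.06,0.06,0.06,0.06,0.06,0.06,0.06]'

```text
clock: 12.07
eef_pos: [492.1, -56.6, 188.8]
tool_rot: [0.561, 0.828, -0.001, -0.001]
wrist_force: [-0.8, -1.6, -0.0]
opening: 60.3
gripper_force: 0.0
```

>>> drive_tool --pt "0 0 0" --pt "0 0 0" --pt "0 0 0" --pt "0 0 0" --pt "0 0 0" --pt "0 0 0" --pt "0 0 0" --pt "0 0 0" --turn '[0.11,0.22,0.33,0.44,0.55,0.66,0.77,0.88]' --grip '[0.06,0.06,0.06,0.06,0.06,0.06,0.06,0.06]'

```text
clock: 12.73
eef_pos: [493.4, -54.6, 188.9]
tool_rot: [0.86, 0.511, -0.001, -0.001]
wrist_force: [0.4, 0.3, 0.5]
opening: 60.0
gripper_force: 0.0
```

```bash
python3 go.py 491.5 -60 165 -51.5
```

```text
at [493.4 -54.6 188.9] yang -28.6 F [0.36 0.31 0.49] tq [-0.015 -0.013 -0.053] q [ 0.93  0.08 -0.9   1.85  0.06  1.24 -0.49] t 12.73 tilt [-1.4e-03  4.0e-04 -1.0e+00]
delta [-0.0057  0.0009  0.0239]
turn 0.4
```

>>> drive_tool --pt "-0.003 0 0.005" --pt "-0.006 0 0.015" --pt "-0.006 0 0.024" --pt "-0.006 0.001 0.024" --pt "-0.006 0.001 0.024" --pt "-0.006 0.001 0.024" --turn '[0.1,0.2,0.3,0.4,0.4,0.4]' --grip '[0.06,0.06,0.06,0.06,0.06,0.06]'

```text
clock: 13.23
eef_pos: [491.7, -60.2, 165.2]
tool_rot: [0.943, 0.334, -0.0, -0.0]
wrist_force: [0.1, -0.5, -0.1]
opening: 59.8
gripper_force: 0.0
```

```bash
python3 look.py w5; python3 - <<'E'
from h import *
p,d,K,E=load("w5");P=cloud(d,K,E)
m=(P[...,2]>98)&(P[...,2]<118)&(np.hypot(P[...,0]-491,P[...,1]+60)<30)
for s,c,l in blobs(m,(0,0,512,384),30):
    q=P[l];q2=q[q[:,2]>104];(cx,cy),r=cv2.minEnclosingCircle(q2[:,:2].astype(np.float32));print(s,c.round(1),cx,cy,r,np.median(q,0).round(1),q2.mean(0).round(1))
E
python3 go.py 491.5 -60 70 -51.5
```

```text
[246 195  29  30 654] [260.3 209.6] 493.77093505859375 -60.89812088012695 10.27292251586914 [495.3 -59.6 109.1] [494.5 -60.2 108.8]
at [491.9 -60.3 165.5] yang -51.0 F [-0.29  0.4  -0.22] tq [ 0.022 -0.015  0.009] q [ 0.91  0.1  -0.88  1.89  0.08  1.19 -0.88] t 13.28 tilt [-4.e-04  3.e-04 -1.e+00]
delta [-0.0002 -0.0004  0.0955]
turn 0.009
```

View pics/w5.png

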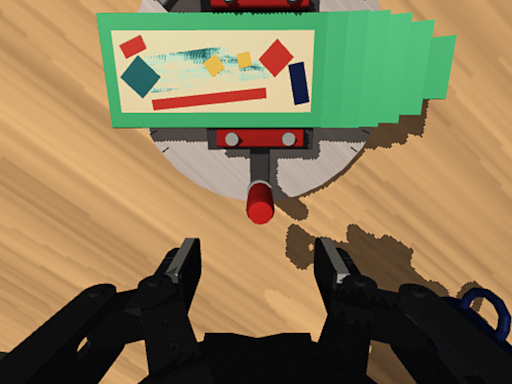

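The wrist view shows the handle at about (260,205), centred between the finger columns. The blank lies parallel to the finger line and well clear, so I descend.

>>> drive_tool --pt "0.001 0.001 0.012" --pt "0.001 0.001 0.026" --pt "0.001 0.001 0.04" --pt "0.001 0.001 0.054" --pt "0.001 0.001 0.068" --pt "0.001 0.001 0.08" --pt "0.001 0.001 0.088" --pt "0.001 0.001 0.093" --turn '[0,0,0,0,0,0,0,0]' --grip '[0.06,0.06,0.06,0.06,0.06,0.06,0.06,0.06]'

```text
clock: 13.95
eef_pos: [492.8, -60.3, 71.3]
tool_rot: [0.943, 0.333, -0.001, -0.001]
wrist_force: [0.1, 0.3, 0.5]
opening: 60.1
gripper_force: 0.0
```

>>> drive_tool --pt "0 0 0" --pt "0 0 0" --pt "0 0 0" --pt "0 0 0" --pt "0 0 0" --pt "0 0 0" --pt "0 0 0" --pt "0 0 0" --turn '[0,0,0,0,0,0,0,0]' --grip '[0.05,0.04,0.032,0.028,0.024,0.022,0.018,0.018]' --newtons 20

```text
clock: 14.62
eef_pos: [494.2, -61.1, 73.4]
tool_rot: [0.943, 0.332, 0.001, 0.001]
wrist_force: [1.1, -1.8, 3.6]
opening: 21.2
gripper_force: 19.7
```

```bash
python3 go.py 493.5 -60.5 70 -51.5
```

```text
at [494.2 -61.1  73.4] yang -51.2 F [ 1.08 -1.78  3.6 ] tq [-0.256 -0.032 -0.022] q [ 0.85  0.23 -0.85  1.98  0.21  1.02 -0.99] t 14.62 tilt [ 1.5e-03 -9.0e-04 -1.0e+00]
delta [-0.0002 -0.0009  0.0034]
turn 0.006
```

>>> drive_tool --pt "0 0.002 0" --pt "0.0001 0.005 0" --pt "0.0003 0.008 0" --pt "0.0007 0.012 0" --pt "0.0013 0.016 0" --pt "0.002 0.02 0" --pt "0.0029 0.0238 0" --pt "0.0039 0.0276 0" --turn '[-0.02,-0.05,-0.08,-0.12,-0.16,-0.2,-0.24,-0.28]' --grip '[0.018,0.018,0.018,0.018,0.018,0.018,0.018,0.018]'

```text
clock: 15.28
eef_pos: [514.2, -79.7, 73.4]
tool_rot: [0.887, 0.462, 0.0, 0.0]
wrist_force: [-0.8, -0.1, 7.0]
opening: 21.3
gripper_force: 19.9
```

```bash
python3 go.py; python3 -c "
import numpy as np
from plant import status
e=status.get_obs()['eef_pos'][:2]-[571,1.7];print(np.hypot(*e),np.degrees(np.arctan2(e[1],e[0])))"
```

```text
at [514.2 -79.7  73.4] yang -35.0 F [-0.77 -0.15  7.01] tq [-0.024  0.219 -0.127] q [ 0.88  0.3  -0.88  1.93  0.27  1.04 -0.72] t 15.28 tilt [ 1.e-04 -3.e-04 -1.e+00]
99.26836390378455 -124.92106335790436
```

>>> drive_tool --pt "0.0001 0.004 -0.0005" --pt "0.0003 0.008 -0.001" --pt "0.0007 0.012 -0.001" --pt "0.0013 0.016 -0.001" --pt "0.002 0.02 -0.001" --pt "0.0029 0.0238 -0.001" --pt "0.0039 0.0276 -0.001" --pt "0.0051 0.0315 -0.001" --turn '[-0.04,-0.08,-0.12,-0.16,-0.2,-0.24,-0.28,-0.32]' --grip '[0.018,0.018,0.018,0.018,0.018,0.018,0.018,0.018]'

```text
clock: 15.95
eef_pos: [542.3, -93.4, 73.4]
tool_rot: [0.802, 0.597, -0.0, -0.001]
wrist_force: [-1.0, 0.5, 0.5]
opening: 21.3
gripper_force: 20.0
```

>>> drive_tool --pt "0.0001 0.004 0" --pt "0.0003 0.008 0" --pt "0.0007 0.012 0" --pt "0.0013 0.016 0" --pt "0.002 0.02 0" --pt "0.0029 0.0238 0" --pt "0.0039 0.0276 0" --pt "0.0051 0.0315 0" --turn '[-0.04,-0.08,-0.12,-0.16,-0.2,-0.24,-0.28,-0.32]' --grip '[0.018,0.018,0.018,0.018,0.018,0.018,0.018,0.018]'

```text
clock: 16.62
eef_pos: [573.9, -97.6, 73.5]
tool_rot: [0.697, 0.717, -0.0, -0.001]
wrist_force: [-0.4, -0.6, 2.0]
opening: 21.5
gripper_force: 20.1
```

```bash
python3 go.py; python3 -c "
import numpy as np
from plant import status
e=status.get_obs()['eef_pos'][:2]-[571,1.7];print(np.hypot(*e),np.degrees(np.arctan2(e[1],e[0])))"
```

```text
at [573.9 -97.6  73.5] yang 1.7 F [-0.36 -0.57  2.01] tq [ 0.034  0.084 -0.125] q [ 0.89  0.47 -0.94  1.77  0.42  1.11 -0.16] t 16.62 tilt [-1.1e-03  5.0e-04 -1.0e+00]
99.3855429926362 -88.34412783780752
```

>>> drive_tool --pt "0.0001 0.004 0" --pt "0.0003 0.008 0" --pt "0.0007 0.012 0" --pt "0.0013 0.016 0" --pt "0.002 0.02 0" --pt "0.0029 0.0238 0" --pt "0.0039 0.0276 0" --pt "0.0051 0.0315 0" --turn '[-0.04,-0.08,-0.12,-0.16,-0.2,-0.24,-0.28,-0.32]' --grip '[0.018,0.018,0.018,0.018,0.018,0.018,0.018,0.018]'

```text
clock: 17.28
eef_pos: [605.1, -91.7, 73.4]
tool_rot: [0.574, 0.819, -0.0, -0.001]
wrist_force: [-1.3, 0.0, 1.8]
opening: 21.0
gripper_force: 20.1
```

>>> drive_tool --pt "0.0001 0.004 0" --pt "0.0003 0.008 0" --pt "0.0007 0.012 0" --pt "0.0011 0.015 0" --pt "0.0016 0.018 0" --pt "0.0022 0.021 0" --pt "0.0029 0.0238 0" --pt "0.0029 0.0238 0" --turn '[-0.04,-0.08,-0.12,-0.15,-0.18,-0.21,-0.24,-0.24]' --grip '[0.018,0.018,0.018,0.018,0.018,0.018,0.018,0.018]'

```text
clock: 17.95
eef_pos: [627.2, -80.3, 73.5]
tool_rot: [0.471, 0.882, 0.0, -0.0]
wrist_force: [-0.3, 1.5, 0.1]
opening: 21.0
gripper_force: 20.0
```

```bash
python3 go.py; python3 -c "
import numpy as np
from plant import status
e=status.get_obs()['eef_pos'][:2]-[571,1.7];print(np.hypot(*e),np.degrees(np.arctan2(e[1],e[0])))"
```

```text
at [627.2 -80.3  73.5] yang 33.8 F [-0.26  1.51  0.08] tq [0.18  0.068 0.107] q [ 0.83  0.62 -1.    1.65  0.56  1.19  0.29] t 17.95 tilt [ 2.e-04  8.e-04 -1.e+00]
99.39578650563841 -55.56216284411751
```

>>> drive_tool --pt "0 0.002 0" --pt "0.0001 0.004 0" --pt "0.0002 0.006 0" --pt "0.0003 0.008 0" --pt "0.0004 0.009 0" --pt "0.0004 0.009 0" --turn '[-0.02,-0.04,-0.06,-0.08,-0.09,-0.09]' --grip '[0.018,0.018,0.018,0.018,0.018,0.018]'

```text
clock: 18.45
eef_pos: [633.7, -75.4, 73.5]
tool_rot: [0.432, 0.902, -0.0, -0.001]
wrist_force: [-4.0, 1.2, 1.5]
opening: 21.2
gripper_force: 20.2
```

>>> drive_tool --pt "0 0.001 0" --pt "0 0.002 0" --pt "0 0.002 0" --pt "0 0.002 0" --turn '[0,0,0,0]' --grip '[0.018,0.018,0.018,0.018]'

```text
clock: 18.78
eef_pos: [633.8, -75.4, 73.5]
tool_rot: [0.432, 0.902, -0.002, -0.002]
wrist_force: [-8.4, -0.8, 5.9]
opening: 21.3
gripper_force: 20.8
```

```bash
python3 go.py; python3 -c "
import numpy as np
from plant import status
e=status.get_obs()['eef_pos'][:2]-[571,1.7];print(np.hypot(*e),np.degrees(np.arctan2(e[1],e[0])))"
```

```text
at [633.8 -75.4  73.5] yang 38.8 F [-8.42 -0.77  5.88] tq [-0.074  1.604  0.033] q [ 0.82  0.64 -1.01  1.63  0.58  1.21  0.36] t 18.78 tilt [-0.0045 -0.0019 -1.    ]
99.41810761726613 -50.855104757300644
```

The head is on its stop: the force rises while the position stays put. I ease the preload, release and lift away.

>>> drive_tool --pt "0 -0.001 0" --pt "0 -0.0018 0" --pt "0 -0.0018 0" --pt "0 -0.0018 0" --pt "0 -0.0018 0" --pt "0 -0.0018 0" --pt "0 -0.0018 0" --pt "0 -0.0018 0" --turn '[0,0,0,0,0,0,0,0]' --grip '[0.018,0.018,0.024,0.032,0.042,0.054,0.06,0.06]'

```text
clock: 19.45
eef_pos: [634.6, -75.7, 73.8]
tool_rot: [0.432, 0.902, 0.0, 0.0]
wrist_force: [0.3, -0.3, -0.3]
opening: 59.9
gripper_force: 0.0
```

>>> drive_tool --pt "0 0 -0.015" --pt "0 0 -0.04" --pt "0 0 -0.07" --pt "0 0 -0.1" --pt "0 0 -0.12" --pt "0 0 -0.12" --pt "0 0 -0.12" --turn '[0,0,0,0,0,0,0]' --grip '[0.06,0.06,0.06,0.06,0.06,0.06,0.06]'

```text
clock: 20.03
eef_pos: [635.2, -75.3, 196.0]
tool_rot: [0.432, 0.902, 0.0, 0.002]
wrist_force: [0.4, 0.2, 0.2]
opening: 60.4
gripper_force: 0.0
```

```bash
python3 look.py w6; python3 go.py; python3 - <<'E'
from h import *
from plant import vision
for n in("top","side"):
    p,d=vision.read_camera(n); c=vision.calibration(n)
    np.savez(f"pics/{n}2.npz",p=p,d=d,K=[c["fx"],c["fy"],c["cx"],c["cy"]],E=c["extrinsics"])
    cv2.imwrite(f"pics/{n}2.png",p[:,:,::-1])
p,d,K,E=load("side2");P=cloud(d,K,E);q=P[185:205,215:235].reshape(-1,3);q=q[np.hypot(q[:,0]-581,q[:,1]-106)<22];print("knob top",np.percentile(q[:,2],[50,90,97]))
p,d,K,E=load("w6");P=cloud(d,K,E)
m=(P[...,2]>98)&(P[...,2]<118)&(np.hypot(P[...,0]-633,P[...,1]+75)<30)
for s,c,l in blobs(m,(0,0,512,384),30):
    q=P[l];e=q.mean(0)[:2]-[571,1.7];print("handle",q.mean(0).round(1),np.degrees(np.arctan2(e[1],e[0])))
a=load("side2")[0][130:240,190:310,::-1];b=load("w6")[0][:,:,::-1]
cv2.imwrite("pics/c2.png",np.hstack([cv2.resize(a,(400,366),interpolation=cv2.INTER_CUBIC),cv2.resize(b,(400,366))]))
E
```

```text
at [634.4 -75.6 194.4] yang 38.8 F [-0.22  0.44 -0.47] tq [ 0.018  0.039 -0.001] q [ 0.86  0.54 -1.09  1.5   0.48  1.39  0.42] t 20.08 tilt [ 8.e-04 -7.e-04 -1.e+00]
knob top [111.80662254 119.20891104 120.01628521]
handle [633.1 -73.7 107.8] -50.53724349715794
```

View pics/c2.png

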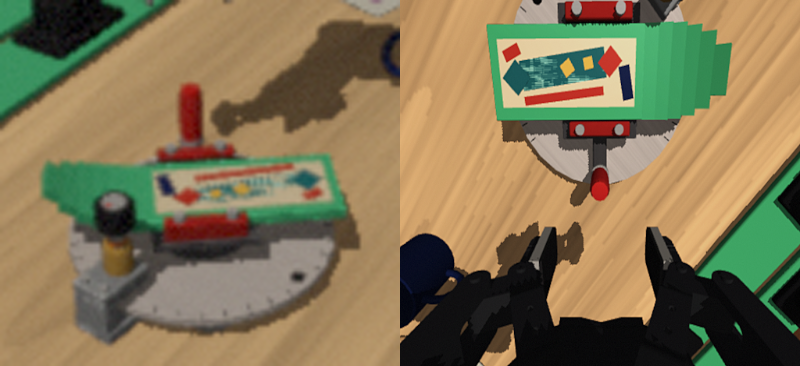

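The head is at its other stop with the handle turned by about 90°. The knob is still up at the same height, the painting is clean and the gripper is clear, so I hand in.

```bash
python3 -c "
from plant import order
print(order.job_done())"
```

```text
the job is handed in; nothing more can be done
None
```

The lock screw is out on its thread and standing up by itself (about 17 mm by camera), the head rests at its other stop (turned about 90°), nothing but the knob and handle was touched, and the job is handed in; no verdict came back.

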